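# Spray a load of clay beakers on the spoked turntable

## Robot

A 6-joint arm with a two-finger parallel gripper is mounted at the origin on the work surface. World frame = base frame: x ahead of the robot, y to its left, z up, the work surface at z = 0. Lengths are in m, angles in degrees, forces in N, time in s.
With the tool pointing down it reaches from about 0.325 to 0.775 m from the base axis. Payload 5.5 kg.
Tool frame: the origin (TCP) lies at the centre of the arm's flange, where the gripper is bolted on; the fingertips stand 182 mm ahead of it and the grasp point (between the pads) lies 163 mm ahead of it; z points along the fingers, y is the line along which they close (so a half turn about z gives the same grasp; the last joint's range is limited). The gripper opens to 88 mm and grips with 3 to 60 N. Pads are 20 mm wide; open, the fingers measure 115 mm over their backs; the gripper's body (75 mm by 178 mm) begins 61 mm behind the grasp point.
Start: joints at [72.955, 5.22, 70.514, -0, 104.267, -3.249], TCP at [0.143, 0.583, 0.405] pointing down, gripper open.
Joint ranges: [-164.24, 164.24], [-49.07, 125.15], [9.68, 141.18], [-86.29, 266.29], [3.28, 154.24], [-151.56, 151.56]. Speed limits (degrees/s): [147.25, 147.25, 172.46, 180, 180, 180].

## Interface

Orientations are given as [roll, pitch, yaw] about the fixed x, y, z axes, in that order (R = Rz(yaw) Ry(pitch) Rx(roll)).
In Python, from station import r gives the robot as it stands. The module is installed in compiled form; this text tells all that it offers. Calls block until the motion is done:
- r.reach(position, orientation): joint-space move of the TCP to a pose.
- r.servo_line(position, rotation=None, speed=0.15): straight line of the TCP; rotation=None keeps the orientation; speed is the mean speed in m/s.
- r.move_joints(angles): joint-space move.
- r.let_go() and r.grab(squeeze=None): open the fingers fully, or close them until they stop; squeeze is the grip in N (None keeps the last).
- r.wait(seconds).
- r.inverse_kinematics(position, orientation): joint angles nearest the present ones, or None.
- r.sense(): the state.
- r.snapshot(name): name is "scene" or "top" or "wrist"; returns a dict with "frame" (384x512x3 uint8, red, green, blue), "fx", "fy", "cx", "cy" (pixels), "dist_coeffs" ([k1, k2, p1, p2, k3] as OpenCV has them; the pictures are not rectified), "R" (3x3) and "t" (3): a world point X has camera coordinates R X + t. Camera axes: x right, y down, z forward; pixel columns grow to the right and rows downward; lengths in m; the calibration is good to about 2 mm. A picture is of the moment at which its call begins. There is no depth.
A pose or a line that the arm cannot do raises r.IKError and nothing moves.
- r.hand_in(): hands the job in; it is judged then, once.
The state is a dict: "clock": time; "joints": joint angles; "joint_vel": joint speeds; "joint_torque": joint torques, N m; "tcp_pos": TCP position; "orientation": TCP orientation; "contact_force": force on the tool from outside, world axes, zero at the start; "torque": the same for the moment, N m; "opening": finger opening in m; "gripper_force": force on a finger pad.
Only numpy, scipy, OpenCV 4.12 (cv2) and the standard library are available. Lean on these libraries where they do the work, as an engineer would, in place of code of your own. Each camera call takes 0.05 s, during which the arm holds its last target. There are 200 camera calls.

## Task

Set all the handleless clay beakers from the board upright on the turntable's disc, each standing wholly on it, gripping the soft clay lightly (a squeeze of 20 to 30 N); then take the spray wand and, from the open front, about 18 cm from the middle of the wheel, aim it at the middle of the wheel at half the beakers' height and hold it steady for two seconds. Put the wand down, push the wheel slowly round by its spokes, counter-clockwise, until the spoke with the black ball points at the screen, spray once more in the same way and lay the wand back in its rest. Leave the beakers on the wheel and everything else where it is.

Things in the scene. Friction and masses are not known exactly. Their poses are not given: they have to be found in the camera images.
- beaker1: grey unfired clay beaker without handle: round cup 62 mm across, 80 mm tall, 0.15 to 0.26 kg, standing mouth up on the ware board; origin at the centre of its underside, z up. Grip it across its outside from above; both fingers together may press with at most 90 N (a squeeze of 20 to 30 N does). Two or three of the four beakers are present; an absent or a held one reads None
- beaker2: grey unfired clay beaker without handle: round cup 62 mm across, 80 mm tall, 0.15 to 0.26 kg, standing mouth up on the ware board; origin at the centre of its underside, z up. Grip it across its outside from above; both fingers together may press with at most 90 N (a squeeze of 20 to 30 N does). Two or three of the four beakers are present; an absent or a held one reads None
- beaker3: grey unfired clay beaker without handle: round cup 62 mm across, 80 mm tall, 0.15 to 0.26 kg, standing mouth up on the ware board; origin at the centre of its underside, z up. Grip it across its outside from above; both fingers together may press with at most 90 N (a squeeze of 20 to 30 N does). Two or three of the four beakers are present; an absent or a held one reads None
- beaker4: grey unfired clay beaker without handle: round cup 62 mm across, 80 mm tall, 0.15 to 0.26 kg, standing mouth up on the ware board; origin at the centre of its underside, z up. Grip it across its outside from above; both fingers together may press with at most 90 N (a squeeze of 20 to 30 N does). Two or three of the four beakers are present; an absent or a held one reads None
- ware_board: plywood board 270 x 250 x 12 mm lying fixed on the table at the robot's right, on which the beakers stand at first; origin at the centre of its underside
- station: fixed spray stand at the robot's left: round steel foot (110 mm radius, 18 mm high) under the spoked wheel; upright white screen 420 mm wide, 220 mm high, 245 mm from the wheel's axis, a short wing at each end. Origin on the table under the axis; x points at the screen (yaw near 90 degrees, so roughly world +y). The open front, from which one sprays, is its -x side
- wheel_top (a point): centre of the top of the wheel's plywood disc (240 mm across, flat, no rim, top 68 mm above the table); beakers are to stand on it. Axes as the station's
- aim_point (a point): point on the wheel's axis 40 mm above the disc (108 mm above the table), half the height of the standing beakers; the spray is aimed here. Axes as the station's
- wheel (a joint): wheel angle in rad, growing counter-clockwise from above. At 0 the ball-ended spoke points out of the open front (station -x), at 3.14 at the screen; starts within +-0.5, stops at -0.7 and 4.0. 1 N at a spoke turns it; stays where left. Six level steel spokes 60 degrees apart, 16 mm thick, centre 46 mm above the table, under the disc, reaching 198 mm from the axis, free space below and between
- ball_end (a point): centre of the black ball, 34 mm, on the end of the one marked spoke, 195 mm from the wheel's axis, 46 mm above the table
- wand: spray wand 196 mm long, 0.19 to 0.33 kg: square steel handle 26 x 26 mm (x -100 to +40 mm), thin brass nozzle tube 14 mm thick ahead of it to +96, round paint cup 26 mm wide, 22 high on top (x +5 to +31). Origin on its long axis, x along it to the nozzle, z up through the cup. Grip across the handle (along y) near x = -25 mm, where it balances. None while held
- nozzle (a point): the front end of the wand's nozzle, axes as the wand's: it sprays along x
- cradle: fixed wooden rest 190 x 50 mm; two open-topped forks 12 mm thick at x = -75 mm (gap 36 mm, for the handle) and +68 mm (gap 24 mm, for the nozzle tube), tips about 67 and 73 mm high, flared. The wand is laid in from above along the cradle's +x, its axis 55 mm above the table, its origin over the cradle's origin (which is on the table)
- mug1: bystander: clay mug with a handle, 84 mm across, 95 mm tall; origin under its centre
- mug2: bystander: another such mug with a handle
- house1: bystander: small dark ceramic house 110 mm tall; origin under its centre
- house2: bystander: another such house
- saucers: bystander: pile of saucers 140 mm across, 54 mm high; origin under its centre
- brush: bystander: brush 200 mm long lying on the table
- glaze_jar: bystander: closed jar 80 mm across, 100 mm tall; origin under its centre
Mind the look-alikes: they are no part of the job. Leave any purple look-alike of the beaker4 alone.

How it is judged (in metres and radians):
On the way, in this order (a step that is already met when the one before it is completed fails the run):
1. every beaker stands upright on the disc, its centre within 88 mm of the wheel's axis, released (horizontal distance between each of beaker1, beaker2, beaker3, beaker4 and wheel_top below 0.088 m and z of beaker1 in the frame of wheel_top between -0.004 and 0.006 m and angle between each of beaker1, beaker2, beaker3, beaker4's own z axis and vertical below 0.1 rad and z of beaker2 in the frame of wheel_top between -0.004 and 0.006 m and z of beaker3 in the frame of wheel_top between -0.004 and 0.006 m and z of beaker4 in the frame of wheel_top between -0.004 and 0.006 m and contact force between the fingers and beaker1 below 0.2 N and contact force between the fingers and beaker2 below 0.2 N and contact force between the fingers and beaker3 below 0.2 N and contact force between the fingers and beaker4 below 0.2 N), for 0.3 s.
2. first coat (wheel below 0.9 rad): nozzle at the open front, 140 to 220 mm from the aim point, the wand's line within 20 mm of it in y and z, wand steady for 1.5 s, beakers on the disc (horizontal distance between each of beaker1, beaker2, beaker3, beaker4 and wheel_top below 0.088 m and z of beaker1 in the frame of wheel_top between -0.004 and 0.006 m and angle between each of beaker1, beaker2, beaker3, beaker4's own z axis and vertical below 0.1 rad and z of beaker2 in the frame of wheel_top between -0.004 and 0.006 m and z of beaker3 in the frame of wheel_top between -0.004 and 0.006 m and z of beaker4 in the frame of wheel_top between -0.004 and 0.006 m and x of aim_point in the frame of nozzle between 0.14 and 0.22 m and y of aim_point in the frame of nozzle between -0.02 and 0.02 m and z of aim_point in the frame of nozzle between -0.02 and 0.02 m and x of nozzle in the frame of aim_point below -0.1 m and y of nozzle in the frame of aim_point between -0.07 and 0.07 m and linear speed of wand below 0.03 m/s and angular speed of wand below 0.15 rad/s and value of joint wheel below 0.9 rad), for 1.5 s.
3. the wheel is turned until the ball-ended spoke points at the screen (3.14 +- 0.3 rad), the beakers still on the disc (value of joint wheel between 2.84 and 3.44 rad and horizontal distance between each of beaker1, beaker2, beaker3, beaker4 and wheel_top below 0.088 m and z of beaker1 in the frame of wheel_top between -0.004 and 0.006 m and angle between each of beaker1, beaker2, beaker3, beaker4's own z axis and vertical below 0.1 rad and z of beaker2 in the frame of wheel_top between -0.004 and 0.006 m and z of beaker3 in the frame of wheel_top between -0.004 and 0.006 m and z of beaker4 in the frame of wheel_top between -0.004 and 0.006 m and contact force between the fingers and wand below 0.2 N), for 0.3 s.
4. second coat: the wand aimed and held steady as before for 1.5 s, with the ball-ended spoke at the screen (horizontal distance between each of beaker1, beaker2, beaker3, beaker4 and wheel_top below 0.088 m and z of beaker1 in the frame of wheel_top between -0.004 and 0.006 m and angle between each of beaker1, beaker2, beaker3, beaker4's own z axis and vertical below 0.1 rad and z of beaker2 in the frame of wheel_top between -0.004 and 0.006 m and z of beaker3 in the frame of wheel_top between -0.004 and 0.006 m and z of beaker4 in the frame of wheel_top between -0.004 and 0.006 m and x of aim_point in the frame of nozzle between 0.14 and 0.22 m and y of aim_point in the frame of nozzle between -0.02 and 0.02 m and z of aim_point in the frame of nozzle between -0.02 and 0.02 m and x of nozzle in the frame of aim_point below -0.1 m and y of nozzle in the frame of aim_point between -0.07 and 0.07 m and linear speed of wand below 0.03 m/s and angular speed of wand below 0.15 rad/s and value of joint wheel between 2.84 and 3.44 rad), for 1.5 s.
At the end, for the whole second after the job is handed in: every beaker stands upright at rest on the disc with its centre within 88 mm of the wheel's axis, the ball-ended spoke points at the screen within 0.3 rad, and the wand lies at rest in both forks of its cradle, nozzle to the cradle's +x, within 20 mm of its place (all of step 1 and value of joint wheel between 2.84 and 3.44 rad and horizontal distance between wand and cradle below 0.02 m and height (world z) of wand between 0.045 and 0.065 m and angle between the x axis of wand and the x axis of cradle, either way round below 0.12 rad and x of nozzle in the frame of cradle above 0.05 m and linear speed of each of wand, beaker1, beaker2, beaker3, beaker4 below 0.02 m/s); the robot touches nothing.
It fails at once if the fingers press on a beaker with more than 90 N in all (both fingers together) (contact force between the fingers and beaker1 above 90 N or contact force between the fingers and beaker2 above 90 N or contact force between the fingers and beaker3 above 90 N or contact force between the fingers and beaker4 above 90 N).
It fails at once if the wheel is spun faster than 2 rad/s (velocity of joint wheel above 2 rad/s or velocity of joint wheel below -2 rad/s).
It fails at once if the wand strikes a beaker (more than 3 N) (contact force between wand and beaker1 above 3 N or contact force between wand and beaker2 above 3 N or contact force between wand and beaker3 above 3 N or contact force between wand and beaker4 above 3 N).
It fails at once if a mug, house, saucer pile, brush or jar is moved more than 30 mm (distance of any of mug1, mug2, house1, house2, saucers, brush, glaze_jar from where it was at the start of the episode above 0.03 m).
Of beaker1, beaker2, beaker3, beaker4 only 2 to 3 are there at a start; the rules pass over those that are not, and their reading is None.
At some moment in a run one of beaker1, beaker2, beaker3, beaker4 may be knocked a few centimetres aside while the robot is not near it.
It also fails if it takes over 210 s, if anything falls off the work surface, if the arm or the gripper's body presses on something with over 40 N, if the wrist force passes 120 N, or if a joint passes its speed limit or range.

## Working session

There is one attempt and no reset: what is moved stays moved. The work goes in short steps, each a Python script; the robot and the scene stay as the last script left them, time stands still between calls to the robot, and variables do not carry over. Pictures are saved under pics/ and viewed, at most 14 in all, crops included, and the job is handed in when it is done.

```bash
mkdir -p pics; cat > h.py <<'E'
import numpy as np, cv2
from station import r
def snap(name, fn=None):
    s=r.snapshot(name)
    if fn: cv2.imwrite('pics/'+fn, s['frame'][:,:,::-1])
    np.savez('pics/%s_cal.npz'%(fn or name), **{k:np.array(v) for k,v in s.items()})
    return s
def load(fn):
    return dict(np.load('pics/%s_cal.npz'%fn))
def KD(s):
    return np.array([[s['fx'],0,s['cx']],[0,s['fy'],s['cy']],[0,0,1]],float), np.array(s['dist_coeffs'],float)
def pix2plane(s,uv,z):
    K,D=KD(s); R=np.array(s['R']); t=np.array(s['t'])
    n=cv2.undistortPoints(np.array(uv,float).reshape(-1,1,2),K,D).reshape(-1,2)
    d=np.c_[n,np.ones(len(n))]@R; c=-R.T@t
    return c+d*((z-c[2])/d[:,2])[:,None]
def proj(s,X):
    K,D=KD(s)
    return cv2.projectPoints(np.array(X,float).reshape(-1,3),cv2.Rodrigues(np.array(s['R'],float))[0],np.array(s['t'],float),K,D)[0].reshape(-1,2)
E
python3 - <<'E'
from h import *
for n in ['top','scene']:
    s=snap(n,n+'0.png'); print(n,s['fx'],-np.array(s['R']).T@np.array(s['t']),np.array(s['R']).round(2).tolist())
    cv2.imwrite('pics/%s0v.png'%n, cv2.resize(s['frame'][:,:,::-1],(800,600),interpolation=cv2.INTER_CUBIC))
print(r.sense())
E
```

```text
top 388.21788174254186 [ 0.40320469 -0.12767965  1.22719657] [[0.02, -1.0, 0.02], [-0.99, -0.03, -0.14], [0.14, -0.02, -0.99]]
scene 416.8070062868507 [ 1.53905024 -0.26412558  0.94565737] [[0.13, 0.99, -0.02], [0.64, -0.1, -0.76], [-0.76, 0.09, -0.65]]
{'clock': 0.1, 'joints': array([ 7.29546808e+01,  5.25851128e+00,  7.05728523e+01, -1.75085567e-04,
        1.04266129e+02, -3.24913766e+00]), 'joint_vel': array([-0.02993755, -0.10466249, -0.2133497 ,  0.00169014, -0.05974065,
       -0.14495523]), 'joint_torque': array([ 1.69426356e-03, -4.47857273e+01, -4.07571995e+01,  7.00232852e-02,
        2.84729234e-02, -1.37897164e-04]), 'tcp_pos': array([0.14310489, 0.58274285, 0.40364361]), 'orientation': array([-1.79902655e+02, -5.35616347e-03,  1.66203771e+02]), 'contact_force': array([-0.08187323, -1.3125145 ,  0.04982975]), 'torque': array([-0.00384177,  0.05147383, -0.07920173]), 'gripper_force': 0.0, 'opening': 0.08792371402398083}
```

View pics/top0v.png

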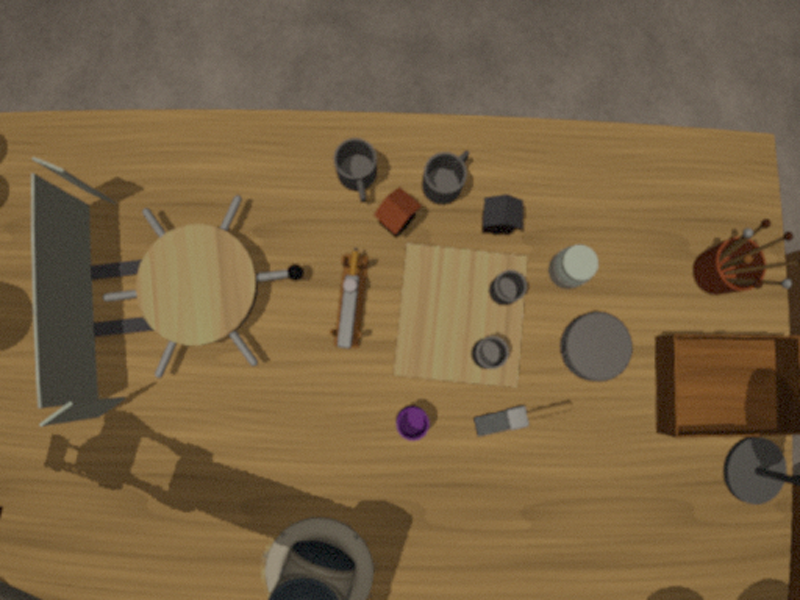

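View pics/scene0v.png

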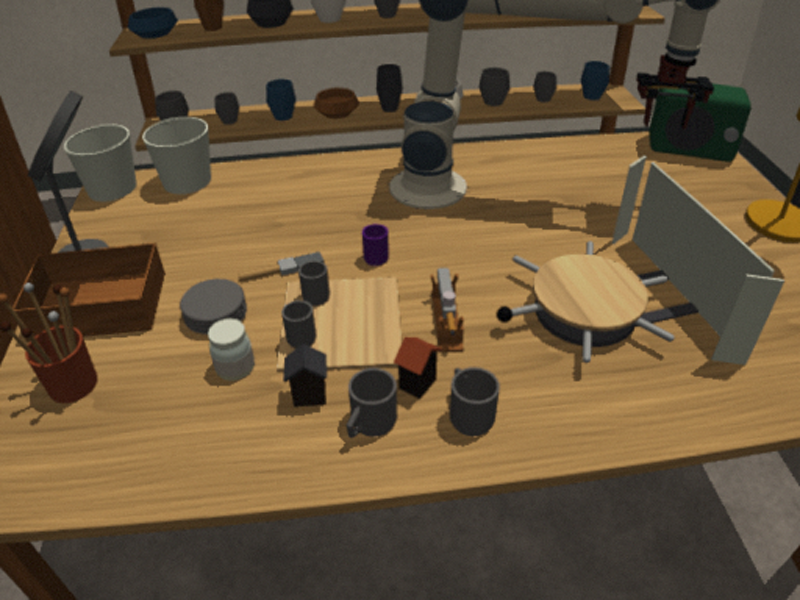

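The top view shows two grey beakers on the board at (508,287) and (490,352). The purple look-alike is at (412,422), the disc centre at (197,284) and the ball at (296,272). The wand lies at x≈349 px with its nozzle up-image (+x). The scene view shows the same two beakers, at (314,283) and (299,323).

```bash
cat >> h.py <<'E'
from scipy.optimize import minimize
_a=np.linspace(0,2*np.pi,60)
def cyl(s,x,y,z0,h=.08,rad=.031):
    c=np.c_[x+rad*np.cos(_a),y+rad*np.sin(_a)]
    X=np.r_[np.c_[c,0*_a+z0],np.c_[c,0*_a+z0+h]]
    return cv2.convexHull(proj(s,X).astype(np.float32))
def fitcyl(s,x,y,z0,vmax=.075):
    hsv=cv2.cvtColor(s['frame'],cv2.COLOR_RGB2HSV)
    m=(hsv[:,:,1]<70).astype(np.uint8)
    w=np.zeros(m.shape,np.uint8); c=proj(s,[[x,y,z0+.04]])[0]
    cv2.circle(w,tuple(int(v) for v in c),30,1,-1); 
    def cost(p):
        k=np.zeros(m.shape,np.uint8); cv2.fillPoly(k,[np.round(cyl(s,p[0],p[1],z0)*16).astype(np.int32)],1,shift=4)
        return float(((k!=m)&(w>0)).sum())
    g=[(cost((x+i*.002,y+j*.002)),x+i*.002,y+j*.002) for i in range(-12,13) for j in range(-12,13)]
    b=min(g)[0]; q=np.array([v[1:] for v in g if v[0]<=b+4])
    return q.mean(0),b
E
python3 - <<'E'
from h import *
s=load('top0.png'); q=load('scene0.png'); S=.64
P=lambda uv,z: pix2plane(s,np.array(uv)*S,z).round(4)
print('beak rough',P([[508,282],[490,348]],.09)[:,:2].tolist())
for c in P([[508,282],[490,348]],.09):
    print(fitcyl(s,c[0],c[1],.012),fitcyl(q,c[0],c[1],.012))
print('disc',P([[196.5,284.5]],.068),P([[136,284],[257,284],[197,224],[197,345]],.068)[:,:2].tolist())
sp=P([[296,272],[238,198],[147,211],[106,297],[160,374],[254,362]],.046);print('spokes',sp[:,:2].tolist(),sp.mean(0))
print('scr top',P([[33,175],[40,405]],.22))
print('wand',P([[346,347],[341,347],[352,347],[353,250]],[.068]),'cup',P([[350,284]],.09))
print('cradle forks',P([[333,333],[368,333],[339,262],[369,262]],.06))
print('mug1,mug2,h1,h2,purple,jar,sauc',P([[356,160],[445,178],[398,212],[503,215],[412,422],[575,265],[597,346]],.09)[:,:2].tolist())
E
```

```text
beak rough [[0.5729, -0.3489], [0.4466, -0.3148]]
(array([ 0.56756667, -0.3529    ]), 103.0) (array([ 0.5619, -0.3529]), 619.0)
(array([ 0.4398, -0.3216]), 83.0) (array([ 0.4226, -0.3228]), 508.0)
disc [[0.5557 0.253  0.068 ]] [[0.5535, 0.3757], [0.5597, 0.1336], [0.6763, 0.261], [0.4384, 0.2444]]
spokes [[0.5885, 0.0623], [0.737, 0.188], [0.7069, 0.3755], [0.5285, 0.4464], [0.3798, 0.3227], [0.4096, 0.1366]] [0.55838333 0.25525    0.046     ]
scr top [[0.7274 0.5269 0.22  ]
 [0.3209 0.4693 0.22  ]]
wand [[ 0.443  -0.0432  0.068 ]
 [ 0.4428 -0.0337  0.068 ]
 [ 0.4433 -0.0546  0.068 ]
 [ 0.6312 -0.0502  0.068 ]] cup [[ 0.5612 -0.0483  0.09  ]]
cradle forks [[ 0.4695 -0.0167  0.06  ]
 [ 0.4712 -0.084   0.06  ]
 [ 0.6082 -0.0232  0.06  ]
 [ 0.6097 -0.0818  0.06  ]]
mug1,mug2,h1,h2,purple,jar,sauc [[0.8066, -0.051], [0.7749, -0.2258], [0.7038, -0.1358], [0.704, -0.3396], [0.3067, -0.1711], [0.6095, -0.4803], [0.454, -0.5214]]
```

```bash
python3 - <<'E'
from h import *
r.reach([.49,-.33,.42],[180,0,0])
s=snap('wrist','w1.png'); print(r.sense()['joints'].round(1),-np.array(s['R']).T@np.array(s['t']),s['fx'])
B=[(.5676,-.3529),(.4398,-.3216)]
for b in B:
    print(proj(s,[[*b,.012],[*b,.092]]).round())
v=s['frame'][:,:,::-1].copy()
for b in B: cv2.polylines(v,[np.round(cyl(s,*b,.012)).astype(np.int32)],True,(0,0,255),1)
cv2.imwrite('pics/w1v.png',v)
E
```

```text
[-37.2   4.   70.2   0.  105.8  52.7] [ 0.57007424 -0.3298469   0.39942477] 315.29628794721873
[[274. 101.]
 [279. 102.]]
[[248. 204.]
 [246. 228.]]
```

View pics/w1v.png

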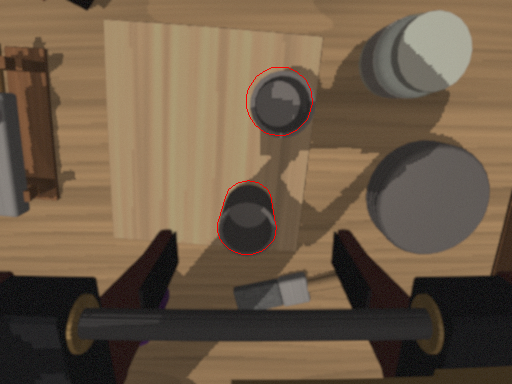

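The wrist view shows the two fitted outlines lying on both beakers, at (279,102) and (247,218), so their positions are confirmed. I'll pick and place both now.

```bash
cat >> h.py <<'E'
C=np.array([.557,.254]); YAW=98.06
ux=np.array([np.cos(np.radians(YAW)),np.sin(np.radians(YAW))]); uy=np.array([-ux[1],ux[0]])  # station axes
def pick(b,yaw=0):
    r.let_go(); r.reach([*b,.36],[180,0,yaw]); r.servo_line([*b,.220],speed=.12)
    r.grab(25); r.wait(.2); st=r.sense(); print('grip',st['opening'],st['gripper_force'])
    r.servo_line([*b,.40],speed=.15); st=r.sense(); print('lifted',st['opening'],st['gripper_force'],st['clock'])
def place(p,yaw=8.06):
    r.reach([*p,.40],[180,0,yaw]); r.servo_line([*p,.300],speed=.15); r.servo_line([*p,.2775],speed=.04)
    r.wait(.2); print('F',r.sense()['contact_force'].round(1)); r.let_go(); r.wait(.2)
    r.servo_line([*p,.40],speed=.15); print('clock',r.sense()['clock'])
E
python3 - <<'E'
from h import *
pick([.5676,-.3529]); place(C-uy*.048)
s=snap('top','top1.png')
print('B now',fitcyl(s,.4398,-.3216,.012))
cv2.imwrite('pics/top1v.png', cv2.resize(s['frame'][100:300,0:360,::-1],None,fx=2.2,fy=2.2,interpolation=cv2.INTER_CUBIC))
E
```

```text
grip 0.06171145944940681 25.000197887420654
lifted 0.06170506691552696 24.999721348285675 7.65
F [ 0.  -0.2 -2.2]
clock 13.35
B now (array([ 0.44013333, -0.31993333]), 83.0)
```

View pics/top1v.png

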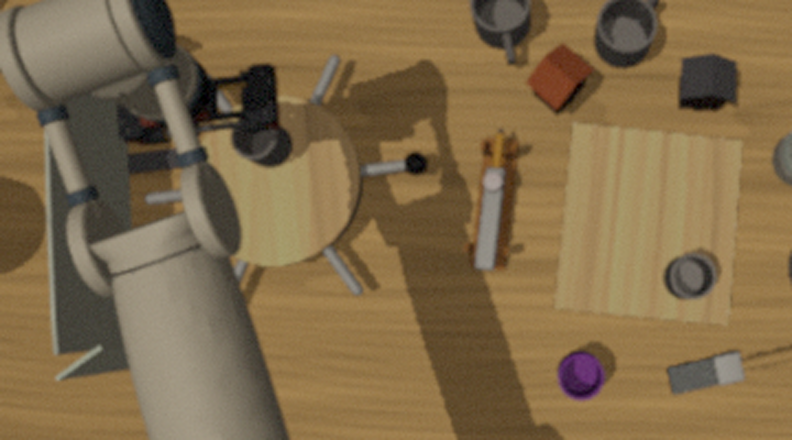

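The first beaker stands on the disc at (262,143) in the crop, and the second is still on the board at (690,277).

```bash
python3 - <<'E'
from h import *
pick([.4400,-.3210]); place(C+uy*.048)
r.reach([.48,-.05,.40],[180,0,-2])
s=snap('top','top2.png'); 
for p in (C-uy*.048,C+uy*.048): 
    print(p,fitcyl(s,*p,.068))
w=snap('wrist','w2.png')
v=cv2.resize(s['frame'][90:290,0:270,::-1],(540,400),interpolation=cv2.INTER_CUBIC)
v2=cv2.resize(w['frame'][:,:,::-1],(400,300))
o=np.zeros((600,800,3),np.uint8); o[:400,:540]=v; o[300:,400:]=v2; cv2.imwrite('pics/c2.png',v); 
E
```

```text
grip 0.06214557081884817 25.000213086605072
lifted 0.061979980578802774 24.99972403049469 19.175
F [-0.6 -0.6 -2.5]
clock 24.7333
[0.60452585 0.26073008] (array([0.60527585, 0.26473008]), 336.0)
[0.50947415 0.24726992] (array([0.50947415, 0.24926992]), 276.0)
```

View pics/c2.png

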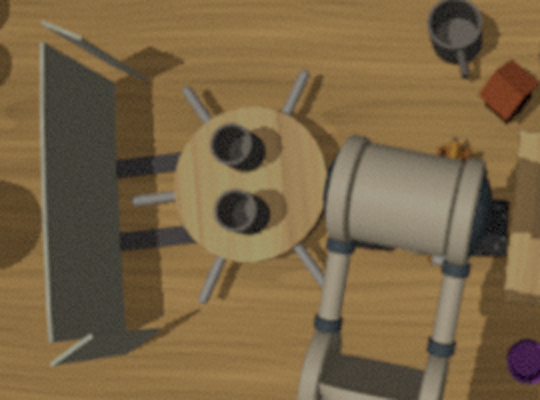

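View pics/w2.png

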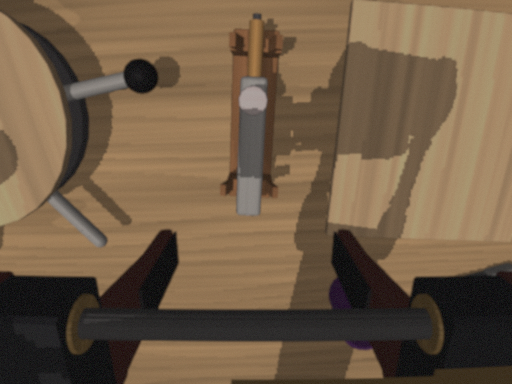

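The top crop shows both beakers standing on the disc at (236,146) and (242,212). The wrist view shows the wand in its rest, with the nozzle tip at (257,15), the handle's rear end at (249,214) and the cup at (253,99).

```bash
python3 - <<'E'
from h import *
w=load('w2.png')
a=pix2plane(w,[[249,214],[238,213],[260,214],[239,90],[267,90]],.068)[:,:2]; n=pix2plane(w,[[257,15]],.055)[0,:2]; c=pix2plane(w,[[253,99]],.09)[0,:2]
f=pix2plane(w,[[225,189],[273,190],[237,41],[278,41]],.067)[:,:2]
print(a,n,c,'forks',f)
d=n-a[0]; L=np.hypot(*d); print('yaw',np.degrees(np.arctan2(d[1],d[0])),'len',L,'origin',a[0]+d/L*.1, n-d/L*.096)
print('ball',pix2plane(w,[[141,76]],.046))
E
```

```text
[[ 0.44387662 -0.04270603]
 [ 0.44538596 -0.03119454]
 [ 0.44348396 -0.05427113]
 [ 0.5684065  -0.03810184]
 [ 0.56751379 -0.06444782]] [ 0.63518665 -0.05728626] [ 0.55978668 -0.0510803 ] forks [[ 0.47175856 -0.01903392]
 [ 0.46900965 -0.06842668]
 [ 0.61135938 -0.0382143 ]
 [ 0.6101202  -0.07552157]]
yaw -4.358233577661604 len 0.1918648164454961 origin [ 0.54358746 -0.05030525] [ 0.53946424 -0.04999101]
ball [[0.58643778 0.06056371 0.046     ]]
```

```bash
cat >> h.py <<'E'
G=np.array([.5166,-.0483]); GY=-4.4; GZ=.221
SP=C-.301*ux; SZ=.274
def take():
    r.let_go(); r.reach([*G,.34],[180,0,GY]); r.servo_line([*G,GZ],speed=.12); r.grab(45); r.wait(.2)
    st=r.sense(); print('grip',st['opening'],st['gripper_force'])
    r.servo_line([*G,.40],speed=.12)
def spray(dx=(0,0,0),dyaw=0):
    p=np.r_[SP,SZ]+dx
    r.reach([p[0],p[1],.40],[180,0,YAW+dyaw]); r.servo_line(p,speed=.1); r.wait(2.8); print('clock',r.sense()['clock'])
def back(wait=.3):
    p=r.sense()['tcp_pos']; r.servo_line([p[0],p[1],.40],speed=.15)
    r.reach([*G,.40],[180,0,GY]); r.servo_line([*G,GZ+.03],speed=.15); r.servo_line([*G,GZ+.001],speed=.04)
    r.wait(.2); print('F',r.sense()['contact_force'].round(1)); r.let_go(); r.wait(wait); r.servo_line([*G,.36],speed=.12)
E
python3 - <<'E'
from h import *
take(); spray()
q=snap('scene','sc3.png'); s=snap('top','top3.png')
# expected axis overlay
o=np.r_[C-.276*ux,.108]; pts=[np.r_[o[:2]+ux*k,.108] for k in (-.1,.096,.276)]
for im,n in ((q,'sc'),(s,'tp')):
    v=im['frame'][:,:,::-1].copy(); p=proj(im,pts).round().astype(int); print(n,p.tolist())
    for a in p: cv2.circle(v,tuple(int(z) for z in a),2,(0,0,255),-1)
    x0,y0=np.clip(p[1]-[110,90],0,None); v=v[y0:y0+180,x0:x0+220]
    cv2.imwrite('pics/%s3v.png'%n,cv2.resize(v,None,fx=3,fy=3,interpolation=cv2.INTER_CUBIC))
E
```

```text
grip 0.025736245100406424 44.98592019081116
clock 36.2917
sc [[268, 197], [328, 185], [379, 175]]
tp [[248, 165], [182, 173], [121, 180]]
```

View pics/sc3v.png

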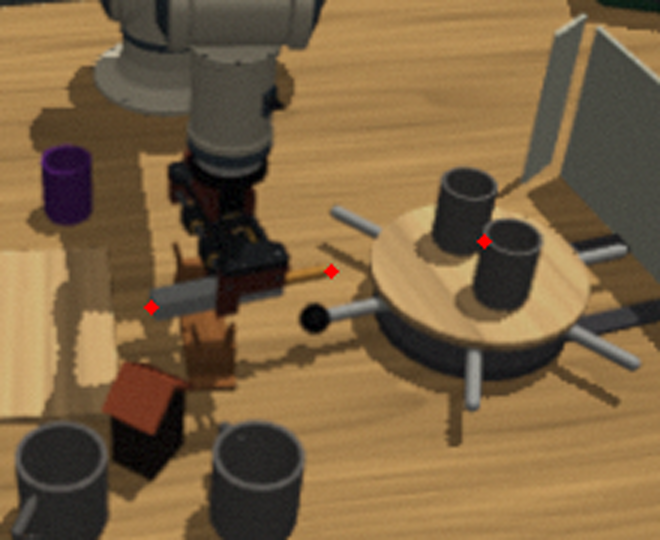

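View pics/tp3v.png

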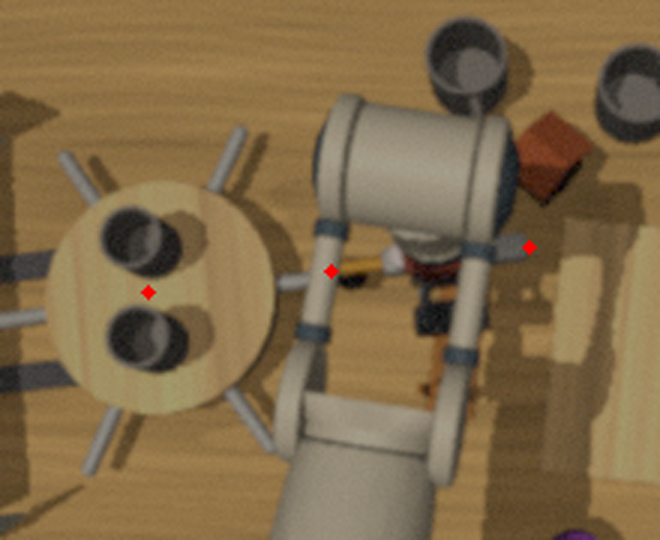

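Red marks showing the expected tail, nozzle tip and aim point lie on the wand tail, nozzle tip and wheel middle in both views, so the first coat is done. Next I'll put the wand back and push the wheel.

```bash
cat >> h.py <<'E'
D=.147; T=-uy
def fp(s,z): return [*(C-D*ux+s*T),z]
ZP=.208; ZU=.285
def push(phi0,phi1,h=.0135):
    f=lambda p: D*np.tan(np.radians(p))-.008/np.cos(np.radians(p))-h
    r.servo_line(fp(f(phi0)-.022,ZU),speed=.2); r.servo_line(fp(f(phi0)-.022,ZP),speed=.12)
    r.servo_line(fp(f(phi1),ZP),speed=.06); print('F',r.sense()['contact_force'].round(1))
    r.servo_line(fp(f(phi1)-.008,ZP),speed=.05); r.servo_line(fp(f(phi1)-.008,ZU),speed=.15)
    print('clock',r.sense()['clock'])
E
python3 - <<'E'
from h import *
back(); r.grab(10)
r.reach(fp(-.06,.32),[180,0,YAW])
push(0,30); push(-30,30)
s=snap('top','top4.png')
cv2.imwrite('pics/t4v.png',cv2.resize(s['frame'][90:290,0:270,::-1],None,fx=2.5,fy=2.5,interpolation=cv2.INTER_CUBIC))
E
```

```text
F [-0.6 -0.9 -2.5]
F [-1.  -0.2  0.4]
clock 50.5167
F [-0.8  0.2  0.2]
clock 56.6917
```

View pics/t4v.png

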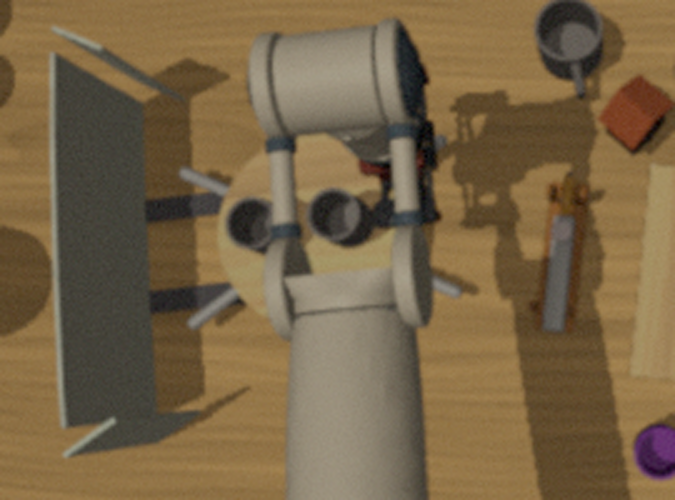

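The top view shows the wheel turned by roughly 90°, with spoke tips at (185,173), (193,323) and (457,292). The beakers stand in a row at (250,222) and (338,215), and the wand is back in its rest. I'll calibrate the angle and carry on pushing.

```bash
python3 - <<'E'
from h import *
s=load('top4.png')
p=pix2plane(s,np.array([[185,173],[193,323],[457,292]])/2.5+[0,90],.046)[:,:2]-C
a=(np.degrees(np.arctan2(p[:,1],p[:,0]))+81.94); print(np.hypot(*p.T),a%60)
t=float(np.median(a%60)); phi=t if t<45 else t-60   # front spoke just pushed near +30
print(phi)
corr=phi-30
push(phi-60,30); 
push(-30+corr,0)
r.reach([.48,-.05,.40],[180,0,GY])
s=snap('top','top5.png')
cv2.imwrite('pics/t5v.png',cv2.resize(s['frame'][90:290,0:270,::-1],None,fx=2.5,fy=2.5,interpolation=cv2.INTER_CUBIC))
w=snap('wrist','w5.png'); print(r.sense()['clock'])
E
```

```text
[0.1941652  0.19436986 0.18937282] [30.69253548 29.48181143 30.25729077]
30.257290772955898
F [-1.4  0.5  0.2]
clock 62.9083
F [-0.3 -0.3 -0.4]
clock 67.675
69.1083
```

View pics/t5v.png

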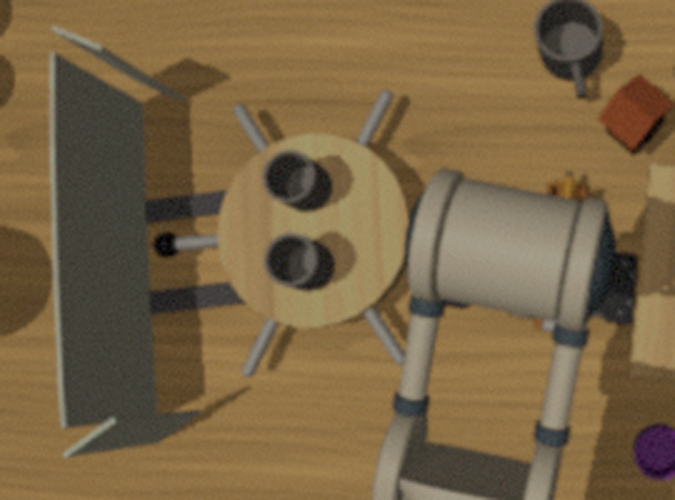

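View pics/w5.png

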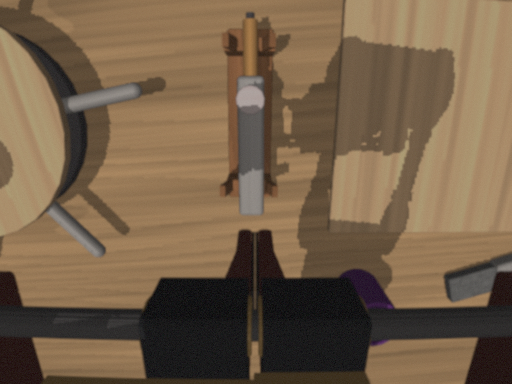

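The ball spoke now points at the screen, at (165,243). Both beakers are on the disc at (290,178) and (297,262), and the wand lies straight in its rest. Now the second coat.

```bash
python3 - <<'E'
from h import *
take(); spray()
q=snap('scene','sc6.png')
back(); r.reach([.40,-.05,.42],[180,0,GY])
w=snap('wrist','w6.png'); s=snap('top','top6.png')
o=np.zeros((600,800,3),np.uint8)
o[:300,:400]=cv2.resize(w['frame'][:,:,::-1],(400,300)); o[:300,400:]=cv2.resize(s['frame'][90:290,0:270,::-1],(400,300)); o[300:,:400]=cv2.resize(q['frame'][80:260,200:440,::-1],(400,300))
cv2.imwrite('pics/m6.png',o); print(r.sense()['clock'])
E
```

```text
grip 0.02572792345514798 44.98972535133362
clock 80.5833
F [ 0.1 -0.4 -2.9]
88.7333
```

View pics/m6.png

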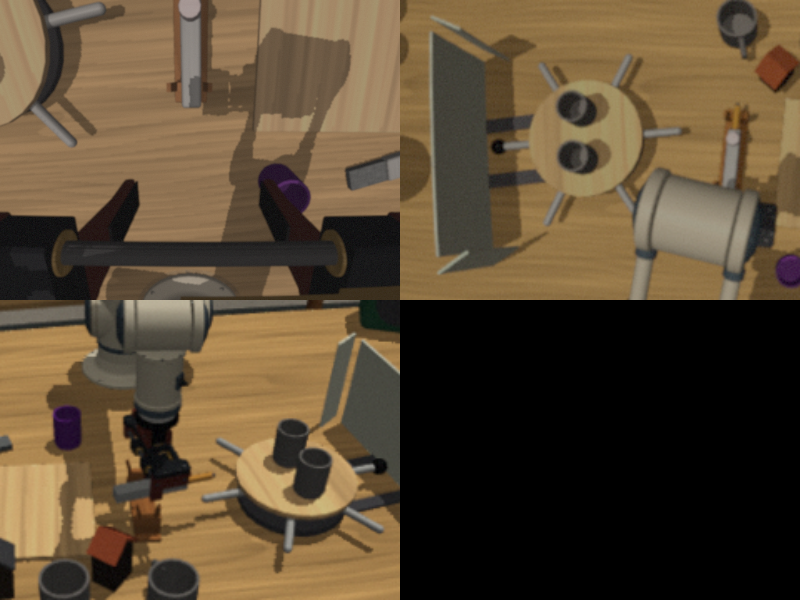

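In these views the second coat was aimed as the first was. The wand is back in both forks, at (735,140) in the top crop. Both beakers are on the disc, the ball is at the screen, and the arm is clear of everything.

```bash
python3 -c "
from station import r
print(r.hand_in())"
```

```text
the job is handed in; nothing more can be done
None
```

The job is handed in, but no verdict came back: both beakers are on the disc, both coats are sprayed, the ball spoke points at the screen and the wand is back in its rest, all checked in the camera views at about 89 s of the allowed 210 s.

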